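# Put the sample press valve in float

## Robot

A 6-joint arm with a two-finger parallel gripper is mounted at the origin on the work surface. World frame = base frame: x ahead of the robot, y to its left, z up, the work surface at z = 0. Lengths are in m, angles in rad, forces in N, time in s.
With the tool pointing down it reaches from about 0.225 to 0.875 m from the base axis. Payload 3.4 kg.
Tool frame: the origin (TCP) lies at the centre of the arm's flange, where the gripper is bolted on; the fingertips stand 173 mm ahead of it and the grasp point (between the pads) lies 155 mm ahead of it; x points along the fingers, z is the direction in which the jaws open and shut, and the axes are right-handed (so a half turn about x gives the same grasp; the last joint's range is limited). The gripper opens to 85 mm and grips with 20 to 120 N. Pads are 22 mm wide; open, the fingers measure 114 mm over their backs; the gripper's body (76 mm by 85 mm) begins 54 mm behind the grasp point. The pads swing forward as they close: fully open they stand 13 mm farther back than shut.
Start: joints at [1.195, 0.276, 1.505, -0, 1.361, -0.121], TCP at [0.145, 0.556, 0.405] pointing down, gripper open.
Joint ranges: [-2.89, 2.89], [-0.75, 2.08], [0.22, 2.7], [-1.18, 4.32], [0.11, 2.71], [-2.7, 2.7]. Speed limits (rad/s): [2.57, 2.57, 3.14, 3.14, 3.14, 3.14].

## Interface

Orientations are given as [roll, pitch, yaw] about the fixed x, y, z axes, in that order (R = Rz(yaw) Ry(pitch) Rx(roll)).
In Python, from workcell import telemetry, camera, calibration, workorder gives the robot as it stands.
- The arm moves only by the shell command python3 -m pendant 'ROWS' [FORCE]. ROWS is JSON, a list of rows, each a list of 5 numbers: the closure, from -1 (fully open) to 1 (shut), then the shift along the world's x, y, z scaled (see below), then the turn about the world's z scaled (see below). In form: [[grip, x, y, z, turn], ...]. A call has 1 to 20 rows; each row shifts and turns the commanded pose from where the row before left it; what a row does not reach is not made up. The controller multiplies each number of a shift by 0.1 m and each number of a turn by pi/4 rad. A row lasts 1/10 s, in which the tool goes at most 50 mm and 8.59 degrees, less where a joint would pass 70% of its speed; a pose out of reach is approached as far as the arm can. A call with a number of a shift or a turn outside -1 to 1 is refused whole. A call with a gripper value outside its range is refused whole. The fingers move at their own pace and stop on an object; FORCE is the grip in N (left out, the last holds). Time passes only in rows, so rows that do not move let the fingers close. It gives the time, the measured TCP pose, the force and the opening at its end, in the units of the state.
- telemetry.get_state(): the state, without advancing time (a new reading comes with each control period).
- camera(name): name is "scene" or "top" or "wrist"; returns the picture (384x512x3 uint8, red, green, blue); there is no depth.
- calibration(name): a dict with "camera_matrix" (3x3 intrinsics, pixels), "dist" ([k1, k2, p1, p2, k3] as OpenCV has them; the pictures are not rectified), "rvec" (rotation vector, rad) and "tvec" (3), from world to camera coordinates, as OpenCV has them; the wrist camera has in their place "tool_from_camera" (4x4, takes a point from camera to tool coordinates, whose origin is the TCP and whose axes are the tool frame's). Camera axes: x right, y down, z forward; pixel columns grow to the right and rows downward; lengths in m; the calibration is good to about 2 mm. A picture is of the moment at which its call begins: read the wrist's pose just before it. calibration takes no time and is no camera call.
- workorder.job_done(): hands the job in, once; it reports no verdict.
The state is a dict: "t": time; "joints": joint angles; "qd": joint speeds; "tau": joint torques, N m; "tcp_pos": TCP position; "ee_rot": TCP orientation; "contact_force": force on the tool from outside, world axes, zero at the start; "ft_torque": the same for the moment, N m; "gripper_width": opening from 0.0 (shut) to 1.0 (fully open).
Only numpy, scipy, OpenCV 4.12 (cv2) and the standard library are available. Lean on these libraries where they do the work, as an engineer would, in place of code of your own. Each camera call takes 0.05 s, during which the arm holds its last target. There are 200 camera calls.

## Task

Two hydraulic valve consoles stand on the sample bench, one with a blue-knobbed lever and one with an orange-knobbed lever. Push the blue-knobbed lever away from the robot, past its stiff detent, until it drops into its float notch at the end of its travel and stays there by itself. Leave the orange-knobbed lever as it is.

Things in the scene. Friction and masses are not known exactly. Their poses are not given: they have to be found in the camera images.
- blue_knob (a point): Centre of the blue knob on the lever to be pushed. The knob is a pear shape 32 mm across and 46 mm long along the lever (its ends 24 mm below and 22 mm above this point), on a steel rod 12 mm thick, 130 mm from the pivot. The point's axes turn with the lever; its y is the lever's hinge axis.
- blue_pivot (a point): Hinge of the blue lever, at the centre of its bolted-down console, 60 mm above the table. x: level, the direction of the push towards float, roughly away from the robot (turned up to 35 degrees); y: hinge axis; z: up. Grey console 150 mm along x, 90 along y, 60 high, with a white drum of 40 mm radius about the hinge (top at 100 mm); a blue 40 mm cap marks the float end (+x).
- blue_lever (a joint): Blue lever angle, rad. 0: leans 0.40 back towards the robot; 0.40: upright; 0.80: leans 0.40 forward at its end stop, the float notch. Starts at 0 to 0.3. Up to about 0.4 it moves with about 1.5 N at the knob and stays where left; from 0.4 to 0.6 a spring detent resists with about 7 N at the knob and pushes it back if let go; beyond about 0.65 it snaps to 0.80 and is held.
- orange_knob (a point): Centre of the orange knob on the other console, which is alike except for its colour, and stands at least 220 mm (pivot to pivot) to one side of the blue one. Not to be moved.

How it is judged:
By the outcome, as a careful person would: the job done as asked, in the order asked, and still so for the second after the job is handed in, with the robot touching nothing.
It also fails if it takes over 29 s, if anything falls off the work surface, if the arm or the gripper's body presses on something with over 40 N, if the wrist force passes 120 N, or if a joint passes its speed limit or range.

## Working session

There is one attempt and no reset: what is moved stays moved. The work goes in short steps, Python scripts to look and compute and a shell command to move; the robot and the scene stay as the last step left them, time stands still between calls to the robot, and variables do not carry over. Pictures are saved under pics/ and viewed, about 8 in all and at most 12, crops included, and the job is handed in when it is done.

```bash
mkdir -p pics; python3 - <<'E'
from workcell import telemetry,camera,calibration
import cv2,numpy as np
print(telemetry.get_state())
for n in("scene","top"):
    im=camera(n); cv2.imwrite(f"pics/{n}0.png",im[:,:,::-1]); print(n,calibration(n))
print(calibration("wrist"))
E
python3 -c "
import cv2,numpy as np
a=cv2.imread('pics/scene0.png');b=cv2.imread('pics/top0.png')
cv2.imwrite('pics/both.png',cv2.resize(np.hstack([a,b]),(800,300)))"
```

```text
{'t': 0.0, 'joints': array([ 1.19494915e+00,  2.76615892e-01,  1.50614509e+00,  4.51768897e-05,
        1.36069984e+00, -1.20991657e-01]), 'qd': array([-0.00039745,  0.00032147, -0.00056152, -0.00167556,  0.00242211,
       -0.00069142]), 'tau': array([-1.76458718e-03, -4.16787422e+01, -2.45813406e+01, -5.37989345e-04,
        1.12770501e-02, -2.21663532e-05]), 'tcp_pos': array([0.14487534, 0.55623237, 0.40382273]), 'ee_rot': array([ 2.99696423,  1.56892763, -1.97028974]), 'contact_force': array([ 0.93338394,  0.80322305, -0.43362529]), 'ft_torque': array([ 0.05913151, -0.03467308,  0.01674318]), 'gripper_width': 1.0019338764786598}
scene {'camera_matrix': array([[458.5862831 ,   0.        , 251.17968935],
       [  0.        , 458.5862831 , 197.56067431],
       [  0.        ,   0.        ,   1.        ]]), 'dist': array([-0.1718367,  0.       ,  0.       ,  0.       ,  0.       ]), 'rvec': array([ 1.06649037,  2.41322556, -1.01734717]), 'tvec': array([ 0.35583338, -0.17830651,  1.56404559])}
top {'camera_matrix': array([[392.36299535,   0.        , 257.44941129],
       [  0.      
[... 196 characters left out ...]
-2.17550872,  0.13099225]), 'tvec': array([-0.03268286,  0.5299098 ,  0.99246241])}
{'camera_matrix': array([[287.22130061,   0.        , 254.72602114],
       [  0.        , 287.22130061, 191.60677172],
       [  0.        ,   0.        ,   1.        ]]), 'dist': array([-0.02499661,  0.        ,  0.        ,  0.        ,  0.        ]), 'tool_from_camera': array([[ 1.03203277e-03, -3.25441467e-01,  9.45561625e-01,
         3.09005610e-02],
       [ 5.16679330e-04, -9.45561829e-01, -3.25442101e-01,
         8.28176783e-02],
       [ 9.99999334e-01,  8.24419061e-04, -8.07701916e-04,
        -4.95053307e-04],
       [ 0.00000000e+00,  0.00000000e+00,  0.00000000e+00,
         1.00000000e+00]])}
```

View pics/scene0.png

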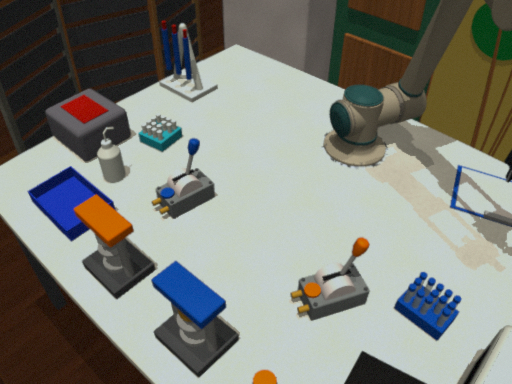

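View pics/top0.png

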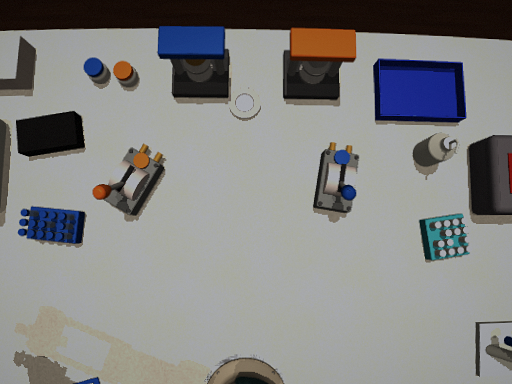

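The blue console is in the top view's right half: knob at about (348,192), cap at (343,157). In the scene view its knob is at about (193,146) and its cap at (168,193). The orange console is far off at top (100,192). I'll enlarge both views.

```bash
python3 -c "
import cv2,numpy as np
a=cv2.imread('pics/scene0.png')[130:224,140:232];b=cv2.imread('pics/top0.png')[135:225,300:388]
f=lambda i:cv2.resize(i,(400,400*i.shape[0]//i.shape[1]))[:400]
print(a.shape,b.shape)
cv2.imwrite('pics/crop.png',np.hstack([f(a),f(b)]))
for n in('scene','top'):
    im=cv2.imread(f'pics/{n}0.png');h=cv2.cvtColor(im,cv2.COLOR_BGR2HSV)
    m=cv2.inRange(h,(100,120,50),(125,255,255))
    k,l,s,c=cv2.connectedComponentsWithStats(m)
    for i in range(1,k):
        if s[i][4]>30:print(n,s[i],c[i].round(1))
"
```

```text
(94, 92, 3) (90, 88, 3)
scene [161  29  11  41 222] [166.3  49.2]
scene [171  33  10  41 215] [176.1  53.1]
scene [183  38   8  41 198] [186.6  57.6]
scene [188 139  11  16 129] [192.9 145.7]
scene [  29  167   85   73 2660] [ 64.9 199.7]
scene [451 166  33  51 232] [459.3 193.4]
scene [160 188  14  11 118] [166.8 192.7]
scene [ 152  261   73   68 2429] [188.7 294.1]
scene [409 272  18  20 141] [417.1 281.7]
scene [428 278   7   8  40] [431.3 281.2]
scene [ 395  284   66   56 1645] [429.1 310. ]
top [ 158   26   67   29 1908] [190.8  40. ]
top [ 84  58  18  18 250] [92.5 66.1]
top [ 378   59   88   59 4044] [418.2  90.7]
top [334 150  16  15 182] [341.6 156.9]
top [342 185  14  15 157] [348.5 192.3]
top [  27  207   52   36 1196] [ 52.5 224.4]
top [ 21 209   6   7  35] [ 23.6 212.2]
top [ 19 219   7   7  40] [ 22.3 222. ]
top [ 18 229   7   7  40] [ 21.  231.7]
top [ 76 377  24   7  82] [ 90.  381.1]
```

View pics/crop.png

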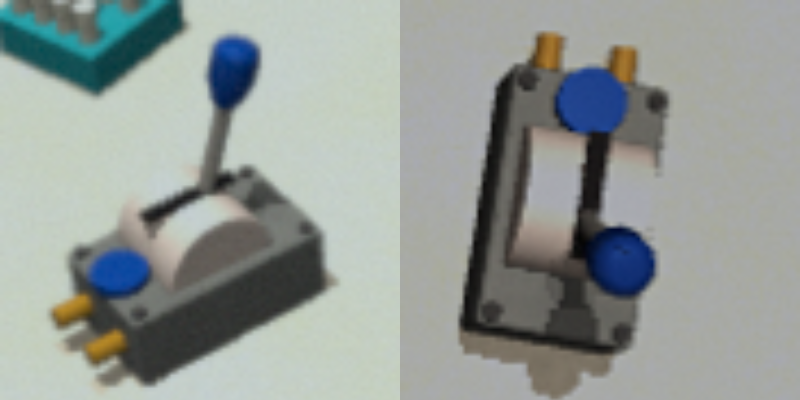

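The crop shows the blue knob (left panel 235,70; right panel 620,262), the cap (120,272; 592,101) and the console's top outline. Next I'll triangulate and work out the console's axis.

```bash
cat > h.py <<'E'
import cv2,numpy as np
from workcell import calibration
def ray(n,p):
    c=calibration(n);R=cv2.Rodrigues(c['rvec'])[0]
    u=cv2.undistortPoints(np.array([[p]],float),c['camera_matrix'],c['dist'])[0,0]
    d=R.T@np.array([*u,1]);return -R.T@c['tvec'],d/np.linalg.norm(d)
def tri(ps):
    A=0;b=0;rs=[ray(*p) for p in ps]
    for o,d in rs:
        P=np.eye(3)-np.outer(d,d);A=A+P;b=b+P@o
    x=np.linalg.solve(A,b)
    return x,[np.linalg.norm(np.cross(x-o,d)) for o,d in rs]
def atz(n,p,z):
    o,d=ray(n,p);return o+d*(z-o[2])/d[2]
E
python3 - <<'E'
from h import *
S=lambda x,y:('scene',(140+x*92/400-.4,130+y*92/400-.4))
T=lambda x,y:('top',(300+(x-400)*.22-.4,135+y*.22-.4))
k=tri([S(235,72),T(620,262)]);c=tri([S(120,272),T(592,101)])
print('knob',k,'cap',c,'cap@.06',atz(*T(592,101),.06),atz(*S(120,272),.06))
for q in [(512,70),(668,90),(478,328),(635,350)]: print(atz(*T(*q),.06).round(4))
print('bolts',[atz(*T(*q),.06).round(4) for q in [(524,78),(657,101),(491,311),(622,333)]])
print('bolts scene',[atz(*S(*q),.06).round(4) for q in [(139,314),(80,254),(305,228),(246,172)]])
print('orange',tri([('scene',(361,244)),('top',(101.5,192))]))
E
```

```text
knob (array([ 0.51947243, -0.22590716,  0.1785104 ]), [np.float64(0.0006816587975532447), np.float64(0.0006816587975532566)]) cap (array([ 0.62167327, -0.24149771,  0.06318234]), [np.float64(0.0005505604968277326), np.float64(0.0005505604968277488)]) cap@.06 [ 0.62265882 -0.24271662  0.06      ] [ 0.61954026 -0.24382685  0.06      ]
[ 0.6397 -0.1975  0.06  ]
[ 0.6296 -0.2863  0.06  ]
[ 0.4945 -0.177   0.06  ]
[ 0.4829 -0.2648  0.06  ]
bolts [array([ 0.6352, -0.2043,  0.06  ]), array([ 0.6232, -0.2798,  0.06  ]), array([ 0.5039, -0.1843,  0.06  ]), array([ 0.4923, -0.2576,  0.06  ])]
bolts scene [array([ 0.6368, -0.2042,  0.06  ]), array([ 0.6264, -0.2774,  0.06  ]), array([ 0.5069, -0.1838,  0.06  ]), array([ 0.4944, -0.2561,  0.06  ])]
orange (array([0.51437592, 0.3176204 , 0.18644565]), [np.float64(0.0006171954042013079), np.float64(0.0006171954042014589)])
```

```bash
python3 - <<'E'
from scipy.spatial.transform import Rotation as R
from workcell import telemetry
import numpy as np
s=telemetry.get_state();M=R.from_euler('xyz',s['ee_rot']).as_matrix();print(M.round(3))
y=M[:,1];a=np.degrees(np.arctan2(y[1],y[0]));print('tool y heading',a,'turn to -9.1:',-9.1-a,' or opposite',170.9-a,s['tcp_pos'],s['t'])
E
```

```text
[[-0.001 -0.968  0.252]
 [-0.002  0.252  0.968]
 [-1.     0.    -0.002]]
tool y heading 165.40297729625786 turn to -9.1: -174.50297729625785  or opposite 5.497022703742147 [0.14485077 0.55625407 0.40393341] 0.1
```

```bash
python3 -m pendant '[[1,0.16,-0.385,0,0.061],[1,0.16,-0.385,0,0.061],[1,0.16,-0.385,0,0],[1,0.16,-0.385,0,0],[1,0.16,-0.385,0,0],[1,0.16,-0.385,0,0],[1,0.16,-0.385,0,0],[1,0.16,-0.385,0,0],[1,0.16,-0.385,0,0],[1,0.16,-0.385,0,0],[1,0.16,-0.385,0,0],[1,0.16,-0.385,0,0],[1,0.16,-0.385,0,0],[1,0.16,-0.385,0,0],[1,0.16,-0.385,0,0],[1,0.16,-0.385,0,0],[1,0.16,-0.385,0,0],[1,0.16,-0.385,0,0],[1,0.16,-0.385,0,0],[1,0.16,-0.385,0,0]]' 60; python3 -m pendant '[[1,0,0,0,0],[1,0,0,0,0]]'; python3 - <<'E'
from scipy.spatial.transform import Rotation as R
from workcell import telemetry,camera
import cv2,numpy as np
s=telemetry.get_state();M=R.from_euler('xyz',s['ee_rot']).as_matrix();print(s['t'],s['tcp_pos'],s['contact_force'],s['gripper_width'],M.round(3).tolist(),np.degrees(np.arctan2(M[1,1],M[0,1])))
f=lambda n,y,x:cv2.resize(camera(n)[y:y+150,x:x+150,::-1],(400,400))
cv2.imwrite('pics/c2.png',np.hstack([f('scene',80,120),f('top',100,270)]))
E
```

```text
t: 2.1
tcp_pos: [0.4652, -0.2153, 0.4043]
ee_rot: [0.781, 1.57, 2.192]
contact_force: [0.8, 1.0, -0.2]
gripper_width: 0.003
t: 2.3
tcp_pos: [0.4649, -0.2141, 0.4038]
ee_rot: [0.98, 1.568, 2.39]
contact_force: [-0.5, 0.6, 0.3]
gripper_width: -0.0
2.3 [ 0.46487442 -0.21414823  0.40383117] [-0.53369318  0.64798053  0.33065168] -0.00015394511213156798 [[-0.002, -0.987, 0.16], [0.002, 0.16, 0.987], [-1.0, 0.002, 0.001]] 170.79632619549704
```

View pics/c2.png

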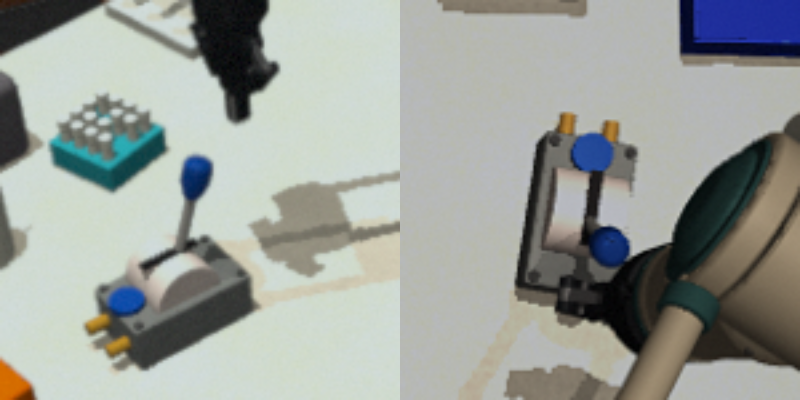

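The knob hasn't moved. The shut fingers are behind it, towards the robot, and about in line with the push axis (lateral offset about 1.5 mm). I'll descend until the tips are at z≈0.155 and start the push.

```bash
python3 -m pendant '[[1,0,0,-0.19,0],[1,0,0,-0.19,0],[1,0,0,-0.19,0],[1,0,0,-0.19,0],[1,0,0,0,0]]'; python3 -m pendant '[[1,0.099,-0.016,0,0],[1,0.099,-0.016,0,0],[1,0.099,-0.016,0,0],[1,0.099,-0.016,0,0],[1,0.099,-0.016,0,0],[1,0.099,-0.016,0,0],[1,0,0,0,0]]'
```

```text
t: 2.9
tcp_pos: [0.4635, -0.2114, 0.3268]
ee_rot: [1.112, 1.565, 2.526]
contact_force: [-0.3, -0.5, 0.2]
gripper_width: -0.006
t: 3.6
tcp_pos: [0.526, -0.2236, 0.3285]
ee_rot: [-1.495, 1.569, -0.083]
contact_force: [-0.3, 0.4, -0.2]
gripper_width: 0.003
```

```bash
python3 -m pendant '[[1,0.099,-0.016,0,0],[1,0.099,-0.016,0,0],[1,0.099,-0.016,0,0],[1,0,0,0,0]]';  python3 - <<'E'
from workcell import camera
import cv2,numpy as np
f=lambda n,y,x:cv2.resize(camera(n)[y:y+100,x:x+100,::-1],(400,400))
cv2.imwrite('pics/c3.png',np.hstack([f('scene',110,140),f('top',120,290)]))
E
```

```text
t: 4.0
tcp_pos: [0.5541, -0.228, 0.3286]
ee_rot: [1.502, 1.567, 2.914]
contact_force: [-3.5, 0.3, 2.4]
gripper_width: 0.001
```

View pics/c3.png

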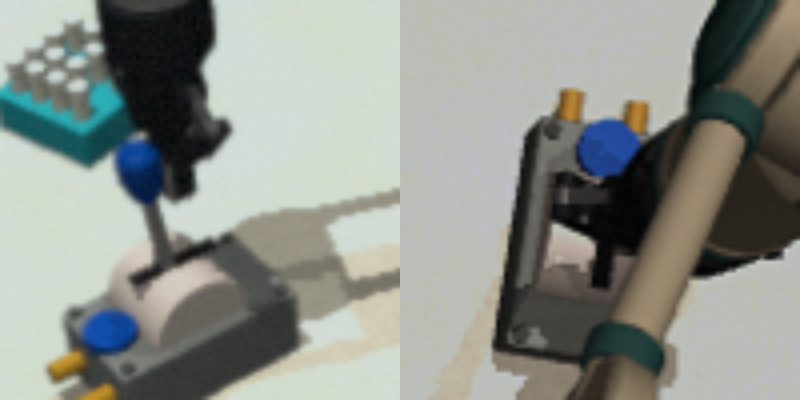

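The fingertips are pressing squarely on the back of the knob, and the lever is a little past upright. The 3.5 N reading fits it being in the detent. I'll push on past it.

```bash
python3 -m pendant '[[1,0.099,-0.016,0,0],[1,0.099,-0.016,0,0],[1,0,0,0,0]]';  python3 - <<'E'
from workcell import camera
import cv2,numpy as np
f=lambda n,y,x:cv2.resize(camera(n)[y:y+100,x:x+100,::-1],(400,400))
cv2.imwrite('pics/c4.png',np.hstack([f('scene',110,140),f('top',120,290)]))
E
```

```text
t: 4.4
tcp_pos: [0.5754, -0.2315, 0.3284]
ee_rot: [-1.507, 1.568, -0.096]
contact_force: [-0.6, -1.1, -0.2]
gripper_width: -0.002
```

View pics/c4.png

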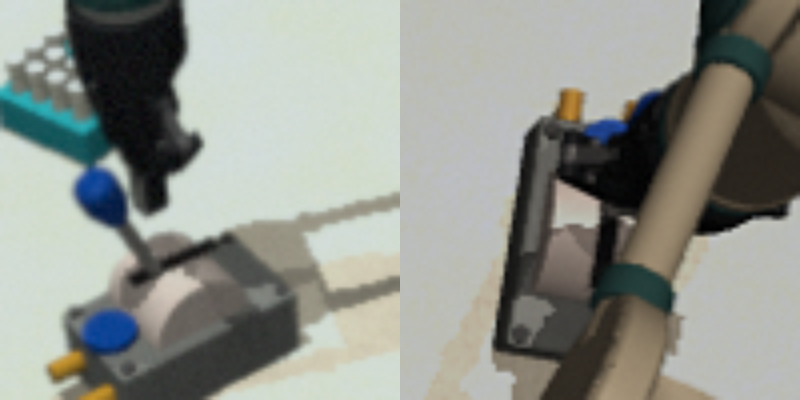

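The lever has snapped forward, leaving a gap to the fingers, and the force is about 0. I'll retreat and check by triangulation.

```bash
python3 -m pendant '[[1,-0.2,0.032,0,0],[1,-0.3,0.048,0,0],[1,-0.3,0.048,0,0],[1,-0.3,0.048,0.2,0],[1,-0.3,0.1,0.3,0],[1,-0.3,0.3,0.3,0],[1,-0.1,0.3,0.1,0],[1,0,0.3,0,0],[1,0,0,0,0]]';  python3 - <<'E'
from workcell import camera
import cv2,numpy as np
S=camera('scene');T=camera('top')
cv2.imwrite('pics/s5.png',S[:,:,::-1]);cv2.imwrite('pics/t5.png',T[:,:,::-1])
f=lambda i,y,x:cv2.resize(i[y:y+100,x:x+100,::-1],(400,400))
cv2.imwrite('pics/c5.png',np.vstack([np.hstack([f(S,110,140),f(T,120,290)]),cv2.resize(np.hstack([S,T])[:,:,::-1],(800,300))[100:300]]))
E
```

```text
t: 5.4
tcp_pos: [0.394, -0.1121, 0.4189]
ee_rot: [-1.216, 1.567, 0.199]
contact_force: [0.1, -1.2, -0.7]
gripper_width: 0.001
```

View pics/c5.png

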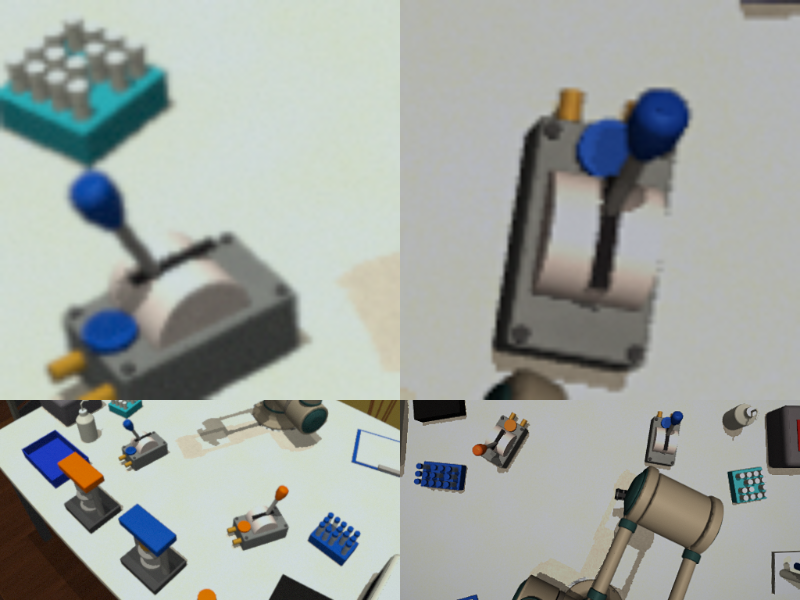

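The arm is clear and the blue lever leans forward by itself, with its knob at crop (97,199) in the scene view and (657,123) in the top view. The orange lever looks unchanged.

```bash
python3 - <<'E'
from h import *
k,e=tri([('scene',(140+97/4-.4,110+199/4-.4)),('top',(290+257/4-.4,120+123/4-.4))])
r=k[:2]-[.564,-.2315];a=r@[.987,-.158];print(k,e,'along',a,'angle',.4+np.arctan2(a,k[2]-.06))
for n,b in(('scene',(225,330,290,380)),('top',(140,220,85,170))):
    d=cv2.absdiff(cv2.imread(f'pics/{n}0.png'),cv2.imread(f'pics/{n[0]}5.png'))[b[0]:b[1],b[2]:b[3]].max(2);print(n,'orange diff',d.max(),(d>40).sum())
E
```

```text
[ 0.61429851 -0.24070306  0.18086273] [np.float64(0.00020577092771183138), np.float64(0.000205770927711765)] along 0.05109871292385442 angle 0.7999913749914931
scene orange diff 19 0
top orange diff 17 0
```

The lever measures 0.80 rad, so it is in the float notch, and the orange console is unchanged. I'll hand in.

```bash
python3 -c "
from workcell import workorder,telemetry
print(workorder.job_done(),telemetry.get_state()['t'])"
```

```text
the job is handed in; nothing more can be done
the job is handed in; nothing more can be done
```

The blue lever is in its float notch and stays there by itself, and the job is handed in. I pushed the back of its knob with the closed fingertips, through the detent until it snapped forward, then backed the arm well clear.

- **Blue lever:** after the retreat, its knob triangulated at (0.614, −0.241, 0.181). That puts the lever at about 0.80 rad, which is the end stop.
- **Orange lever:** before and after pictures of that console show no change beyond image noise.
- **Limits:** the highest force I read was about 4 N, taken at the end of each call rather than continuously. The last reading before hand-in was 5.4 s.

No check failed or disagreed.

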